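# Tip the carton over into the outline

## Robot

A 6-joint arm with a two-finger parallel gripper is mounted at the origin on a cart in front of the work surface, level with it; the furniture and walls round the work are solid. World frame = base frame: x ahead of the robot, y to its left, z up, the work surface at z = 0. Lengths are in m, angles in degrees, forces in N, time in s.
With the tool pointing down it reaches from about 0.25 to 0.8 m from the base axis. Payload 8.5 kg.
Tool frame: the origin (TCP) lies between the finger pads; the fingertips stand 25 mm ahead of it and the grasp point (between the pads) lies 6 mm ahead of it; z points along the fingers, y is the line along which they close (so a half turn about z gives the same grasp; the last joint's range is limited). The gripper opens to 85 mm and grips with 20 to 120 N. Pads are 22 mm wide; open, the fingers measure 114 mm over their backs; the gripper's body (76 mm by 85 mm) begins 54 mm behind the grasp point. The pads swing forward as they close: fully open they stand 13 mm farther back than shut.
Start: joints at [-70.417, 13.648, -0.773, 75.585, 0, 90], TCP at [0.176, -0.495, 0.256] pointing down, gripper open.
Joint ranges: [-152.45, 152.45], [-59.26, 108.67], [-65.41, 83.53], [-104.44, 129.93], [-82.83, 76.93], [-180, 180]. Speed limits (degrees/s): [127.2, 127.2, 159.86, 180, 180, 180].

## Interface

Orientations are given as a 3x3 rotation matrix whose columns are the frame's x, y, z axes.
In Python, from plant import * gives the robot as it stands.
- The arm moves only by the tool servo_tool, never from a script. Its argument "rows" is a list that holds one entry, the list of rows, each a list of 7 numbers: the turn, a rotation vector about the tool's x, y, z in rad, then the shift along the tool's x, y, z in mm, then the finger opening in mm, from 0 to 85.4. A call has 1 to 20 rows; each row is the pose to reach, as a shift and turn from the pose commanded when the call began, along the tool's axes at that moment; what a row does not reach only later rows make up. A row lasts 1/10 s, in which the tool goes at most 50 mm and 8.59 degrees, less where a joint would pass 70% of its speed; a pose out of reach is approached as far as the arm can. A call with a gripper value outside its range is refused whole. The fingers move at their own pace and stop on an object; "squeeze" is the grip in N (left out, the last holds). Time passes only in rows, so rows that repeat a pose let the fingers close. It gives the time, the measured TCP pose, the force, the opening and the grip force at its end, in the units of the state.
- get_state(): the state, without advancing time (a new reading comes with each control period).
- capture(name): name is "side" or "top" or "wrist"; returns a dict with "pixels" (400x640x3 uint8, red, green, blue), "fx", "fy", "cx", "cy" (pixels), "world_to_cam" (4x4, takes a point from world to camera coordinates). Camera axes: x right, y up, looking along -z (the intrinsics and any distortion apply to the point x, -y, -z); pixel columns grow to the right and rows downward; lengths in m; the calibration is good to about 2 mm. A picture is of the moment at which its call begins. There is no depth.
- job_done(): hands the job in; it is judged then, once.
The state is a dict: "t": time; "joint_pos": joint angles; "qvel": joint speeds; "joint_efforts": joint torques, N m; "eef_pos": TCP position; "orientation": TCP orientation; "wrist_force": force on the tool from outside, world axes, zero at the start; "moment": the same for the moment, N m; "finger_gap": finger opening in m; "grasp_force": force on a finger pad.
Only numpy, scipy, OpenCV 4.12 (cv2) and the standard library are available. Lean on these libraries where they do the work, as an engineer would, in place of code of your own. Each camera call takes 0.05 s, during which the arm holds its last target. There are 200 camera calls.

## Task

The pastry carton standing on end at one end of the grey labelling mat is waiting for its label: gently push it near its top with the fingertips so that it topples over and lies on its broad face, all of it inside the white outline on the mat. If it needs it, nudge it along the mat with the fingertips; do not grip or lift it, and leave the salt shaker, spice jar and jam jar round the mat where they stand.

Things in the scene. Friction and masses are not known exactly. Their poses are not given: they have to be found in the camera images.
- mat: Labelling mat, fixed: flat grey silicone sheet 250 x 130 mm, 4 mm thick, lying on the table; origin at the centre of its underside, x along its length, y across, z up. At the start the carton stands at its -x end, so the carton is to topple along the mat's +x. The mat may be turned so that its +x points left, right or away from the robot.
- outline (a point): Centre of the white rectangular outline drawn on the mat's top (z = 4 mm above the table), right above the mat's origin, same axes. The outline measures 164 mm along x and 116 mm along y over the outer edges of its 3 mm flat lines.
- carton: Loose cardboard pastry carton with a paper band, 0.14 kg, 36 mm thick (x), 70 wide (y), 120 tall (z); origin at its base centre, z to its head. Starts upright astride the outline's -x end line, its +x broad face 12 to 24 mm inside it, nearly square to the mat. Pushed high towards +x it tips about that face's lower edge without sliding, falls once leaned 17 degrees and lands with its base about there.
- foot_l (a point): carton, middle (half-way through the 36 mm thickness) of a 36 mm edge: at the carton's base, on its +y side (local y = +35 mm, z = 0 mm)
- foot_r (a point): carton, middle (half-way through the 36 mm thickness) of a 36 mm edge: at the carton's base, on its -y side (local y = -35 mm, z = 0 mm)
- head_l (a point): carton, middle (half-way through the 36 mm thickness) of a 36 mm edge: at the carton's head, on its +y side (local y = +35 mm, z = 120 mm)
- head_r (a point): carton, middle (half-way through the 36 mm thickness) of a 36 mm edge: at the carton's head, on its -y side (local y = -35 mm, z = 120 mm)
- salt_shaker: Loose salt shaker, 44 mm across, 90 mm tall, standing on the table close beside the mat's +y edge; origin at the centre of its base. Leave alone.
- cocoa: Loose small glass spice jar with a dark cap, 44 mm across, 96 mm tall, standing on the table close beside the mat's -y edge; origin at the centre of its base. Leave alone.
- jam_jar: Loose jam jar, 62 mm across, 99 mm tall, standing at the back of the table to the right of the mat; origin at the centre of its base. Leave alone.

How it is judged (in metres and radians):
On the way:
1. the carton, its foot still down on the mat, has leaned over past the point where it falls (angle between carton's own z axis and vertical above 0.45 rad and height (world z) of carton below 0.03 m).
At the end, for the whole second after the job is handed in: The carton lies flat on a broad face at rest on the mat, with all four of its corners (foot and head) inside the outer edges of the white outline; the salt shaker and spice jar have not been moved more than 15 mm and stand upright; the jam jar has not been moved either (x of foot_l in the frame of outline between -0.082 and 0.082 m and y of foot_l in the frame of outline between -0.058 and 0.058 m and x of foot_r in the frame of outline between -0.082 and 0.082 m and y of foot_r in the frame of outline between -0.058 and 0.058 m and x of head_l in the frame of outline between -0.082 and 0.082 m and y of head_l in the frame of outline between -0.058 and 0.058 m and x of head_r in the frame of outline between -0.082 and 0.082 m and y of head_r in the frame of outline between -0.058 and 0.058 m and height (world z) of each of foot_l, foot_r, head_l, head_r below 0.028 m and linear speed of carton below 0.01 m/s and angle between each of salt_shaker, cocoa's own z axis and vertical below 0.2 rad); the robot touches nothing.
It fails at once if the carton was lifted: the centre of its base rose more than 45 mm above the table (height (world z) of carton above 0.045 m).
It fails at once if the carton was gripped or pushed with more than 20 N (contact force between the fingers and carton above 20 N).
It fails at once if the salt shaker, spice jar or jam jar was moved more than 15 mm (distance of any of salt_shaker, cocoa, jam_jar from where it was at the start of the episode above 0.015 m).
It also fails if it takes over 40 s, if anything falls off the work surface, if the arm or the gripper's body presses on something with over 40 N, if the wrist force passes 120 N, or if a joint passes its speed limit or range.

## Working session

There is one attempt and no reset: what is moved stays moved. The work goes in short steps, Python scripts to look and compute and a tool call to move; the robot and the scene stay as the last step left them, time stands still between calls to the robot, and variables do not carry over. Pictures are saved under pics/ and viewed, at most 10 in all, crops included, and the job is handed in when it is done.

Besides the shell and the picture viewer there is one more tool, called after "Call:" as a command line: name --argument value ..., lists and objects as JSON in quotes. servo_tool: Moves the arm, as the interface text tells. Its arguments: {"type":"object","properties":{"rows":{"type":"array","items":{"type":"array","items":{"type":"array","items":{"type":"number"}}}},"squeeze":{"type":"number"}},"required":["rows"]}

```bash
mkdir -p pics; ls
python3 - <<'E'
from plant import *
import cv2, numpy as np
s=get_state(); print(s['t'],s['eef_pos'],s['orientation'])
a=capture("top");b=capture("side")
for n,c in(("top",a),("side",b)):
    cv2.imwrite(f"pics/{n}0.png",c["pixels"][:,:,::-1]); print(n,c["fx"],c["fy"],c["cx"],c["cy"],[k for k in c]);print(np.round(c["world_to_cam"],4).tolist())
E
```

```text
pics
0.0 [ 0.17584279 -0.49427418  0.25567728] [[ 9.42161483e-01  3.35158886e-01 -5.09960025e-04]
 [ 3.35159273e-01 -9.42160524e-01  1.34460366e-03]
 [-2.98083415e-05 -1.43775161e-03 -9.99998966e-01]]
top 381.57638889261415 381.57638889261415 316.4835507293099 198.1988267800997 ['pixels', 'fx', 'fy', 'cx', 'cy', 'world_to_cam']
[[0.0077, -1.0, -0.0025, 0.145], [0.985, 0.0072, 0.1726, -0.6344], [-0.1726, -0.0038, 0.985, -0.8286], [0.0, 0.0, 0.0, 1.0]]
side 441.7251452906039 441.7251452906039 316.4369408919199 200.3054602416864 ['pixels', 'fx', 'fy', 'cx', 'cy', 'world_to_cam']
[[-0.9925, -0.1224, -0.0011, 0.6376], [0.0779, -0.6386, 0.7656, -0.0325], [-0.0944, 0.7597, 0.6433, -0.9719], [0.0, 0.0, 0.0, 1.0]]
```

View pics/top0.png

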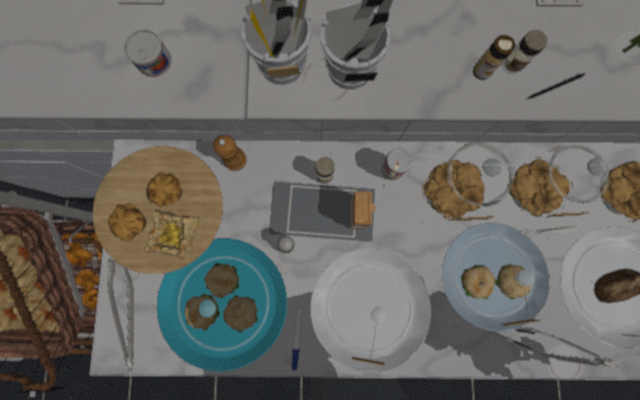

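View pics/side0.png

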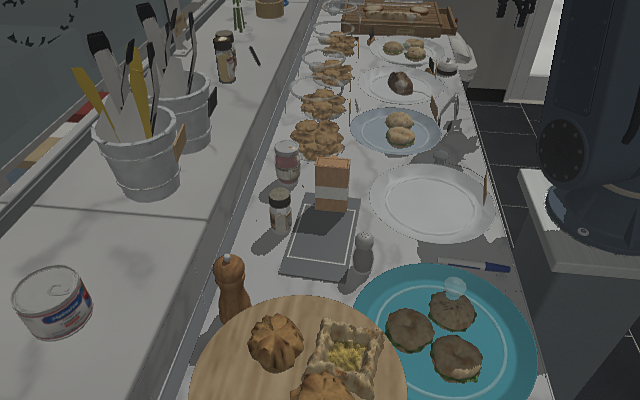

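The top view shows the mat spanning about (272..375, 183..240) with the carton at its right end (352..374, 191..229), so mat +x points image-left (world +y). The salt shaker is at (286,243), the spice jar at (325,168) and the jam jar at (395,163). The side view agrees.

```bash
cat > h.py <<'E'
from plant import *
import cv2, numpy as np
def ray(c,px,z):
    W=c["world_to_cam"];R=W[:3,:3];o=-R.T@W[:3,3]
    px=np.atleast_2d(px).astype(float)
    d=np.c_[(px[:,0]-c["cx"])/c["fx"],-(px[:,1]-c["cy"])/c["fy"],-np.ones(len(px))]@R
    return o+d*((z-o[2])/d[:,2])[:,None]
def proj(c,P):
    W=c["world_to_cam"];q=np.atleast_2d(P)@W[:3,:3].T+W[:3,3]
    return np.c_[c["cx"]+c["fx"]*q[:,0]/-q[:,2],c["cy"]-c["fy"]*q[:,1]/-q[:,2]]
def orange(c):
    h=cv2.cvtColor(c["pixels"],cv2.COLOR_RGB2HSV)
    return cv2.inRange(h,(5,70,90),(22,255,255))
E
python3 - <<'E'
from h import *
c=capture("top");im=c["pixels"]
g=cv2.cvtColor(im,cv2.COLOR_RGB2GRAY)
roi=np.zeros_like(g);roi[175:250,262:385]=255
h=cv2.cvtColor(im,cv2.COLOR_RGB2HSV)
m=orange(c)&roi
k=max(cv2.findContours(m,0,2)[0],key=cv2.contourArea)
r=cv2.minAreaRect(k);print("carton px",r)
print(np.round(ray(c,cv2.boxPoints(r),.124),4).tolist())
# mat outer edge: dark grey region
d=cv2.inRange(g,40,110)&roi
d=cv2.morphologyEx(d,cv2.MORPH_OPEN,np.ones((3,3)))
k=max(cv2.findContours(d,0,2)[0],key=cv2.contourArea);r=cv2.minAreaRect(k);print("mat px",r)
print(g[210,266:382].tolist());print(g[178:250,315].tolist())
cv2.imwrite("pics/crop.png",cv2.resize(im[150:260,260:420,::-1],None,fx=5,fy=5,interpolation=cv2.INTER_CUBIC))
E
```

```text
carton px ((364.5, 208.0), (34.0, 21.0), 90.0)
[[0.6375, 0.0693, 0.124], [0.6378, 0.0244, 0.124], [0.5648, 0.0257, 0.124], [0.5645, 0.07, 0.124]]
mat px ((333.2297668457031, 206.12966918945312), (87.06855773925781, 60.824485778808594), 8.880659103393555)
[134, 130, 130, 133, 121, 94, 75, 82, 81, 86, 83, 86, 86, 84, 83, 83, 86, 86, 84, 83, 81, 86, 110, 129, 112, 89, 84, 84, 84, 85, 82, 84, 85, 87, 85, 87, 85, 84, 83, 84, 87, 82, 86, 83, 84, 88, 87, 84, 87, 87, 85, 75, 64, 46, 53, 51, 53, 54, 51, 52, 52, 52, 50, 52, 51, 51, 55, 47, 55, 50, 54, 53, 49, 50, 50, 50, 52, 53, 55, 50, 53, 49, 54, 53, 60, 64, 60, 55, 73, 95, 109, 113, 115, 110, 110, 113, 114, 110, 110, 112, 115, 109, 99, 106, 115, 119, 113, 114, 123, 130, 135, 135, 139, 134, 134, 137]
[80, 86, 107, 125, 136, 132, 117, 99, 99, 118, 115, 99, 82, 80, 90, 83, 85, 85, 83, 82, 85, 85, 84, 90, 82, 86, 87, 84, 86, 87, 87, 88, 87, 83, 84, 83, 85, 84, 84, 86, 81, 88, 86, 85, 85, 85, 86, 83, 84, 87, 86, 86, 84, 91, 103, 119, 119, 98, 87, 110, 132, 138, 138, 137, 143, 135, 138, 134, 136, 137, 137, 139]
```

View pics/crop.png

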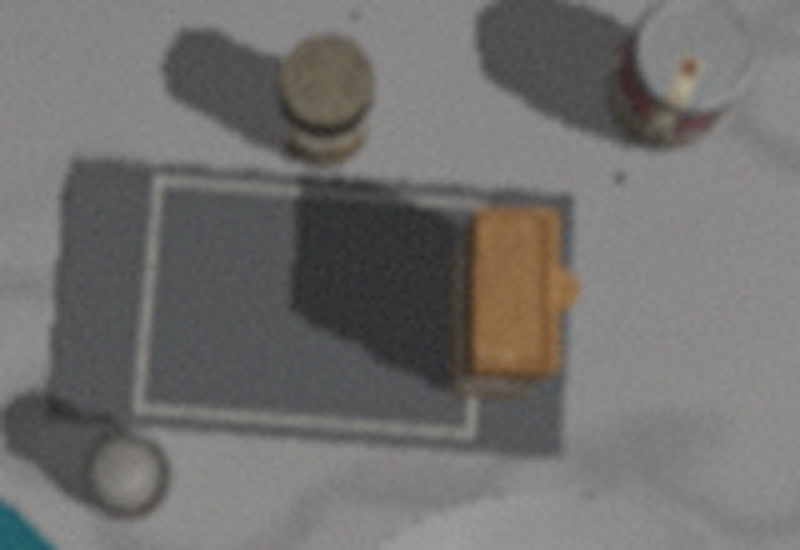

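The crop shows the outline corners at (154,175), (134,415) and (474,438), and the carton top at x 470..558, y 207..375. There is a small tab on its right (−x) side at about (568,290).

```bash
cat >> h.py <<'E'
def crop(p): return np.array(p)/5.+[260-.4,150-.4]
E
python3 - <<'E'
from h import *
c=capture("top")
P=ray(c,crop([(154,175),(134,415),(474,438)]),.004)
print(np.round(P,4).tolist(), np.linalg.norm(P[0]-P[1]),np.linalg.norm(P[2]-P[1]))
ex=(P[1]-P[2])[:2];ey=(P[1]-P[0])[:2]
a=np.arctan2(ex[1],ex[0]);b=np.arctan2(ey[1],ey[0])-np.pi/2
b=(b+np.pi)%(2*np.pi)-np.pi
print("mat yaw est",np.degrees([a,b]))
th=(a*164+b*116)/280;O=(P[0]+P[2])[:2]/2;R=np.array([[np.cos(th),-np.sin(th)],[np.sin(th),np.cos(th)]])
print("O",O,"th",np.degrees(th))
C=ray(c,crop([(470,207),(560,207),(552,377),(468,377)]),.124)
print("top corners world",np.round(C,4).tolist());L=(C[:,:2]-O)@R
print("in mat",np.round(L,4).tolist(),"mean",C.mean(0),L.mean(0))
print("lengths",[np.linalg.norm(C[i]-C[(i+1)%4]) for i in range(4)])
for n,p,z in(("spice",(326,82),.096),("salt",(128,475),.09),("jam",(695,55),.099)): 
    w=ray(c,crop([p]),z)[0]; print(n,w,(w[:2]-O)@R)
# base line left edge of carton visible near (455..450,240..393) & bottom corners
B=ray(c,crop([(448,393),(522,395)]),.004);print("base corners mat",(B[:,:2]-O)@R)
E
```

```text
[[0.6759, 0.2146, 0.004], [0.5574, 0.2219, 0.004], [0.5475, 0.0578, 0.004]] 0.11873372485094481 0.16439936997305815
mat yaw est [86.56529947 86.44869571]
O [0.6116955 0.1362186] th 86.51699219395994
top corners world [[0.6374, 0.0702, 0.124], [0.6377, 0.0316, 0.124], [0.5647, 0.0363, 0.124], [0.5644, 0.0717, 0.124]]
in mat [[-0.0644, -0.0297], [-0.1028, -0.0323], [-0.1026, 0.0408], [-0.0673, 0.0432]] mean [0.6010831  0.05242818 0.124     ] [-0.08428038  0.00550232]
lengths [np.float64(0.038514300032407106), np.float64(0.07316032350096066), np.float64(0.03539298496172365), np.float64(0.07301476819662711)]
spice [0.69953782 0.13150491 0.096     ] [ 0.00063165 -0.08796643]
salt [0.52407375 0.21696123 0.09      ] [0.07527024 0.09236522]
jam [ 0.71236242 -0.03353295  0.099     ] [-0.16332223 -0.1107938 ]
base corners mat [[-0.06846631  0.0384647 ]
 [-0.10422358  0.03699174]]
```

Call:
servo_tool --rows '[[[0,0,-0.1,40,-22,0,40],[0,0,-0.2,85,-48,0,40],[0,0,-0.3,130,-73,0,40],[0,0,-0.4,175,-98,0,40],[0,0,-0.5,220,-123,0,40],[0,0,-0.6,265,-148,0,40],[0,0,-0.7,310,-173,0,40],[0,0,-0.8,355,-198,0,40],[0,0,-0.9,400,-224,0,40],[0,0,-1.0,445,-249,0,40],[0,0,-1.08,490,-274,0,40],[0,0,-1.14,530,-297,0,40],[0,0,-1.168,558,-312,0,40],[0,0,-1.168,558,-312,0,40],[0,0,-1.168,558,-312,0,40],[0,0,-1.168,558,-312,0,40]]]'

```text
t: 1.8
eef_pos: [0.5964, -0.0142, 0.2561]
orientation: [[0.062, 0.998, -0.001], [0.998, -0.062, -0.0], [-0.0, -0.001, -1.0]]
wrist_force: [0.1, -0.1, 0.2]
finger_gap: 0.04
grasp_force: 0.0
```

Call:
servo_tool --rows '[[[0,0,0,0,0,25,40],[0,0,0,0,0,55,40],[0,0,0,0,0,85,40],[0,0,0,0,0,115,40],[0,0,0,0,0,132,40],[0,0,0,0,0,132,40]]]'

```text
t: 2.4
eef_pos: [0.5948, -0.015, 0.1224]
orientation: [[0.063, 0.998, -0.004], [0.998, -0.063, 0.0], [-0.0, -0.004, -1.0]]
wrist_force: [0.2, 0.2, -0.1]
finger_gap: 0.0401
grasp_force: 0.0
```

Run:
```python
from h import *
c=capture("side");a=cv2.resize(c["pixels"][120:290,230:430,::-1],None,fx=2.9,fy=2.9,interpolation=2)
cv2.imwrite("pics/s1.png",a)
s=get_state();print(s["eef_pos"],s["wrist_force"])
```

```text
[ 0.59591489 -0.01478025  0.12409348] [0.41053967 0.03340261 0.1470845 ]
```

View pics/s1.png

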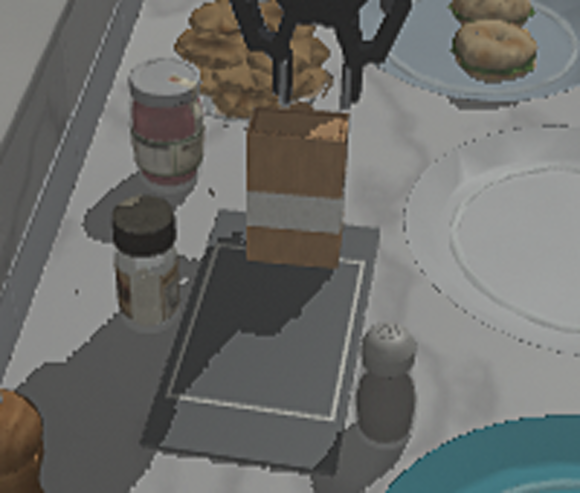

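Fingers are at (285,90) and (345,95), behind the carton top (250..348), and sit slightly to the robot side. I'll shift 3 mm and push gently.

Call:
servo_tool --rows '[[[0,0,0,10,3,0,40],[0,0,0,18,3,0,40],[0,0,0,24,3,0,40],[0,0,0,29,3,0,40],[0,0,0,33,3,0,40],[0,0,0,37,3,0,40],[0,0,0,41,3,0,40],[0,0,0,45,3,0,40],[0,0,0,49,3,0,40],[0,0,0,53,3,0,40],[0,0,0,57,3,0,40],[0,0,0,60,3,0,40]]]'

```text
t: 3.65
eef_pos: [0.6038, 0.0465, 0.1243]
orientation: [[0.061, 0.998, -0.0], [0.998, -0.061, 0.0], [0.0, -0.0, -1.0]]
wrist_force: [0.1, 0.2, -0.1]
finger_gap: 0.0397
grasp_force: 0.0
```

Run:
```python
from h import *
c=capture("side");a=cv2.resize(c["pixels"][120:290,230:430,::-1],None,fx=2.9,fy=2.9,interpolation=2)
cv2.imwrite("pics/s2.png",a)
s=get_state();print(s["eef_pos"],s["wrist_force"])
```

```text
[0.60378262 0.0467776  0.12428844] [-0.62448024  0.52881189 -0.4711037 ]
```

View pics/s2.png

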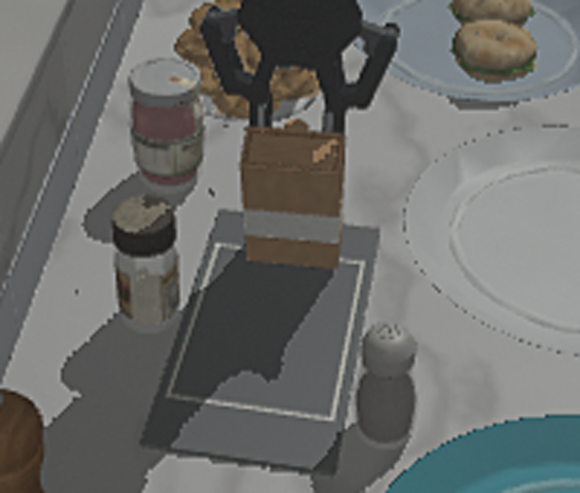

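The carton is leaning about its front edge, with the base still at row ~265. The fingers straddle the tab and are centred. Continuing past the tipping point, then backing off.

Call:
servo_tool --rows '[[[0,0,0,4,0,0,40],[0,0,0,8,0,0,40],[0,0,0,12,0,0,40],[0,0,0,16,0,0,40],[0,0,0,19,0,0,40],[0,0,0,22,0,0,40],[0,0,0,25,0,0,40],[0,0,0,27,0,0,40],[0,0,0,27,0,0,40],[0,0,0,20,0,0,40],[0,0,0,10,0,-10,40],[0,0,0,-10,0,-40,40],[0,0,0,-40,0,-80,40],[0,0,0,-80,0,-110,40],[0,0,0,-110,0,-120,40],[0,0,0,-110,0,-120,40]]]'

```text
t: 5.3
eef_pos: [0.5974, -0.068, 0.2474]
orientation: [[0.065, 0.998, 0.004], [0.998, -0.065, -0.001], [-0.001, 0.004, -1.0]]
wrist_force: [0.4, 0.0, 0.4]
finger_gap: 0.0401
grasp_force: 0.0
```

Run:
```python
from h import *
c=capture("top");cv2.imwrite("pics/t3.png",cv2.resize(c["pixels"][150:260,260:420,::-1],None,fx=5,fy=5,interpolation=cv2.INTER_CUBIC))
s=get_state();print(s["t"],s["eef_pos"],s["wrist_force"])
```

```text
5.35 [ 0.59709946 -0.06630897  0.24599451] [-0.45938632  0.40725626 -0.60889245]
```

View pics/t3.png

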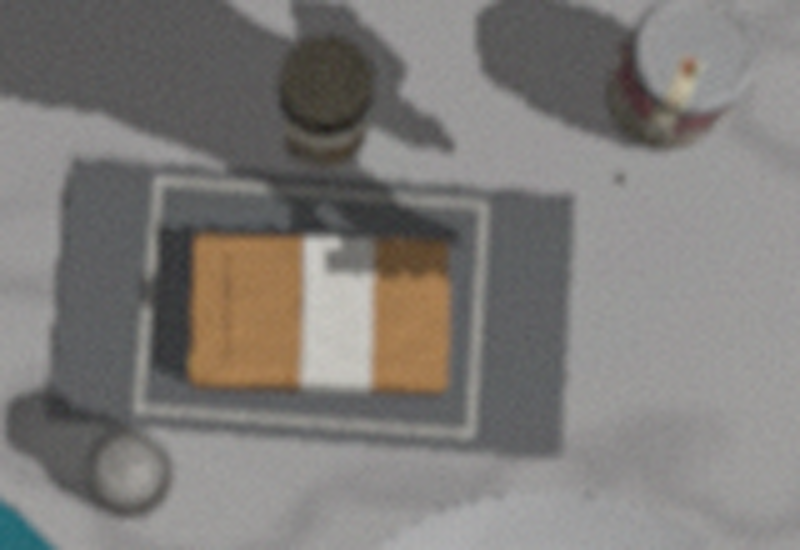

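The carton lies flat, spanning (190..448, 233..388) inside the outline (about 145..485, 185..435) with well over 10 mm to spare on every side. The jars and the shaker haven't moved.

```bash
python3 -c "
from plant import *
print(job_done())"
```

```text
the job is handed in; nothing more can be done
None
```

The carton was toppled with one gentle push and lies flat inside the white outline; the jars and shaker look unmoved in the last picture, and the job is handed in (no verdict was returned).

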